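Turn the torque dial up four clicks and store the setting

TASK

Turn up the torque on the blue screwdriver controller: push the red peg of its black click-stop dial round clockwise (seen from above) with a fingertip, counting the clicks, until the dial has moved exactly four clicks from where it stands and rests in that stop, without going past it. Then press the green button all the way down to store the setting and take the hand away. Do not pinch or force the dial, and leave the green cap, the piston and the bearing that lie round the controller where they are.

Things in the scene. Friction and masses are not known exactly. Their poses are not given: they have to be found in the camera images.
- controller: Blue metal box with a grey top plate, 150 x 240 mm and 55 mm high, fixed to the bench. Origin: centre of its underside; x points from its front (dark strip, round socket) to its back, y along its long side, z up. The dial sits on its top 45 mm to +y of the middle, the green button 78 mm to -y. Ten white dots lie round the dial on a 56 mm radius, 30 degrees apart, one for each click position.
- torque_dial (a joint): Turn of the dial in rad, growing clockwise from above; the click stops lie every pi/6 rad (30 degrees) from 0 to 3*pi/2 (ten stops), with end stops just beyond. The dial starts at rest in one of the first four stops (0, pi/6, pi/3 or pi/2). Pushing the peg out of a stop takes about 2.5 N, rising to about 4 N; half-way between two stops (15 degrees) it snaps on by itself into the next one. It stays in a stop when released.
- dial_centre (a point): Centre of the flat top face of the black dial (a disc of 48 mm radius, 14 mm thick; nothing but the peg stands up from its top), on its vertical axis, 70 mm above the bench.
- dial_peg (a point): A point on the axis of the red peg, an upright pin 13 mm in diameter standing on the dial 36 mm from its axis; the peg rises 27 mm above the top face of the dial (to 97 mm above the bench), and this point is 15 mm above that face. The peg turns with the dial; a white line on the dial runs from the axis to the peg.
- store_button (a joint): Travel of the green button in m, 0 up and 0.006 fully down; it springs back. About 5 N press it fully.
- store_button_top (a point): Centre of the top face of the green round button (32 mm in diameter, in a black collar 48 mm in diameter whose top is 10 mm lower), 77 mm above the bench; pressed straight down.
- green_cap_mid (a point): Centre of a loose bright green plastic cap, 66 mm in diameter, 28 mm high, half-way up. To be left alone.
- piston_mid (a point): Centre of a loose old grey piston, 62 mm in diameter, 60 mm high, half-way up. To be left alone.
- bearing_mid (a point): Centre of a loose steel ball bearing, 52 mm in diameter, 15 mm high, half-way up. To be left alone.

How it is judged:
By the outcome, as a careful person would: the job done as asked, in the order asked, and still so for the second after the job is handed in, with the robot touching nothing.
It also fails if it takes over 64 s, if anything falls off the work surface, if the arm or the gripper's body presses on something with over 40 N, if the wrist force passes 120 N, or if a joint passes its speed limit or range.

ROBOT

A 7-joint arm with a two-finger parallel gripper is mounted at the origin on a cart in front of the work surface, level with it; the furniture and walls round the work are solid. World frame = base frame: x ahead of the robot, y to its left, z up, the work surface at z = 0. Lengths are in m, angles in rad, forces in N, time in s.
With the tool pointing down it reaches from about 0.4 to 0.85 m from the base axis. Payload 10.4 kg.
Tool frame: the origin (TCP) lies midway between the tips of the shut fingers; the grasp point (between the pads) lies 19 mm behind it; z points along the fingers, y is the line along which they close (so a half turn about z gives the same grasp; the last joint's range is limited). The gripper opens to 87 mm and grips with 3 to 60 N. Pads are 19 mm wide; open, the fingers measure 117 mm over their backs; the gripper's body (75 mm by 190 mm) begins 51 mm behind the grasp point.
Start: joints at [-1.17, 0.332, -0.065, 1.46, 0.022, 1.35, -0.088], TCP at [0.257, 0.57, 0.189] pointing down, gripper open.
Joint ranges: [-2.6, 2.6], [-0.5, 2.12], [-1.47, 1.34], [0.16, 2.42], [-1.27, 4.41], [0.06, 2.06], [-2.6, 2.6]. Speed limits (rad/s): [2.22, 2.22, 2.79, 2.79, 3.14, 3.14, 3.14].

INTERFACE

Orientations are given as a unit quaternion [x, y, z, w].
In Python, from bench import r gives the robot as it stands.
- The arm moves only by the tool arm_command, never from a script. Its argument "moves" is one flat list of numbers, 4 for each row, row after row: the shift along the tool's x, y, z in cm, then the turn about the tool's z in degrees. A call has 1 to 12 rows; each row shifts and turns the commanded pose from where the row before left it, along the tool's axes as they then stand; what a row does not reach is not made up. A row lasts 1/12 s, in which the tool goes at most 41.7 mm and 7.16 degrees, less where a joint would pass 70% of its speed; a pose out of reach is approached as far as the arm can. A call with a gripper value outside its range is refused whole. "fingers" is the opening in per cent of the stroke, from 0 (shut) to 100 (fully open), set as the call begins (left out, the last holds). The fingers move at their own pace and stop on an object; "squeeze" is the grip in N (left out, the last holds). Time passes only in rows, so rows that do not move let the fingers close. It gives the time, the measured TCP pose, the force, the opening and the grip force at its end, in the units of the state.
- r.read_state(): the state, without advancing time (a new reading comes with each control period).
- r.camera(name): name is "scene" or "side" or "wrist"; returns the picture (400x640x3 uint8, red, green, blue); there is no depth.
- r.camera_info(name): a dict with "fx", "fy", "cx", "cy" (pixels), "k1" (the pictures are not rectified: a ray, as slopes to the right and down, at radius r is drawn at 1 + k1 r^2 times it, then the intrinsics apply), "origin" and "attitude" of the camera in the world. Camera axes: x right, y up, looking along -z (the intrinsics and any distortion apply to the point x, -y, -z); pixel columns grow to the right and rows downward; lengths in m; the calibration is good to about 2 mm. A picture is of the moment at which its call begins: read the wrist's pose just before it. camera_info takes no time and is no camera call; for the wrist camera it gives the pose at the moment of the call.
- r.close_job(): hands the job in; it is judged then, once.
The state is a dict: "time": time; "joint_positions": joint angles; "joint_vel": joint speeds; "joint_torque": joint torques, N m; "ee_pos": TCP position; "eef_rot": TCP orientation; "ft_force": force on the tool from outside, world axes, zero at the start; "torque": the same for the moment, N m; "width": finger opening in m; "grip_force": force on a finger pad.
Only numpy, scipy, OpenCV 4.12 (cv2) and the standard library are available. Lean on these libraries where they do the work, as an engineer would, in place of code of your own. Each camera call takes 0.05 s, during which the arm holds its last target. There are 200 camera calls.

## Working session

There is one attempt and no reset: what is moved stays moved. The work goes in short steps, Python scripts to look and compute and a tool call to move; the robot and the scene stay as the last step left them, time stands still between calls to the robot, and variables do not carry over. Pictures are saved under pics/ and viewed, at most 10 in all, crops included, and the job is handed in when it is done.

Besides the shell and the picture viewer there is one more tool, called after "Request:" as a command line: name --argument value ..., lists and objects as JSON in quotes. arm_command: Moves the arm, as the interface text tells. Its arguments: {"type":"object","properties":{"moves":{"type":"array"},"fingers":{"type":"number"},"squeeze":{"type":"number"}},"required":["moves"]}

```bash
mkdir -p pics; ls; python3 - <<'E'
from bench import r
import cv2,numpy as np
s=r.read_state();print(s)
for n in ["scene","side"]:
    im=r.camera(n);cv2.imwrite(f"pics/{n}0.png",im[...,::-1]);print(n,r.camera_info(n))
print(r.camera_info("wrist"))
a=cv2.imread("pics/scene0.png");b=cv2.imread("pics/side0.png")
E
```

```text
pics
{'time': 0.0, 'joint_positions': array([-1.16961649,  0.33286941, -0.06469167,  1.46094928,  0.02161365,
        1.34988298, -0.08850229]), 'joint_vel': array([ 0.00042812, -0.00079842,  0.00115519,  0.00040353,  0.0016333 ,
       -0.00121752,  0.00060314]), 'joint_torque': array([-3.42747071e-04, -6.23283434e+01,  2.42859236e-02, -3.89876318e+01,
       -6.12948881e-02,  4.02751495e-02,  1.15424359e-04]), 'ee_pos': array([0.25684431, 0.56931169, 0.18855169]), 'eef_rot': array([ 2.10301034e-01,  9.77636423e-01, -6.98161155e-04, -1.08566371e-04]), 'ft_force': array([ 0.5002591 ,  0.51180778, -0.39418498]), 'torque': array([-0.01154566, -0.00081725, -0.02101531]), 'grip_force': 0.0, 'width': 0.08699113662178612}
scene {'fx': 376.3442463989099, 'fy': 376.3442463989099, 'cx': 323.78456129850633, 'cy': 204.61401909514697, 'k1': -0.015899423316258703, 'origin': array([-0.14788154, -0.44300788,  0.50657989]), 'attitude': array([ 0.43852322, -0.26874446, -0.44094579,  0.73555463])}
side {'fx': 467.361250927947, 'fy': 467.361250927947, 'cx': 319.64563308463056, 'cy': 197.78463355771882, 'k1': -0.11486167691662136, 'origin': array([0.5285401 , 1.04457935, 0.52949942]), 'attitude': array([-0.00606414,  0.56100564,  0.82777881,  0.00425952])}
{'fx': 345.1339987443234, 'fy': 345.1339987443234, 'cx': 320.06532130103716, 'cy': 203.59035327313973, 'k1': -0.04568137734643185, 'origin': array([0.18093646, 0.60349244, 0.38434453]), 'attitude': array([-0.12769819, -0.08219224,  0.53643507,  0.83016566])}
```

View pics/scene0.png

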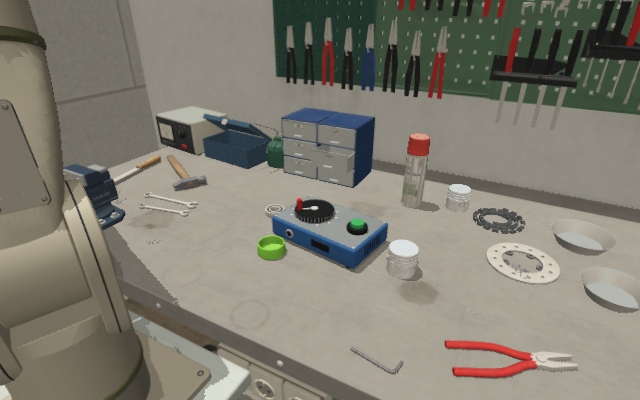

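View pics/side0.png

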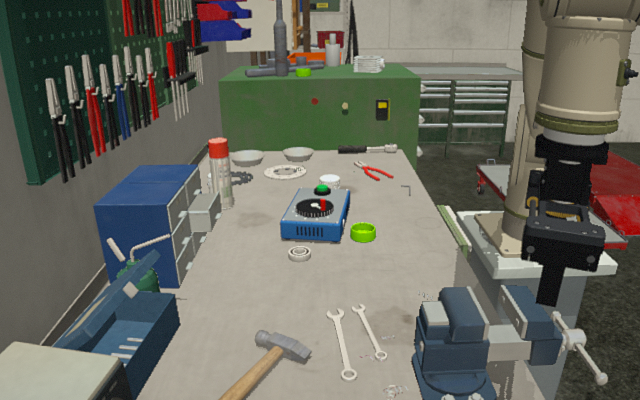

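The scene view shows the controller at about (330,228): dial (315,210), red peg (299,203), green button (357,226), cap (271,247), bearing (276,210) and piston (403,258). In the side view the dial is at (315,207), the peg at (323,203), the button at (322,188), the cap at (363,232) and the bearing at (299,253).

```bash
cat > h.py <<'E'
import numpy as np,cv2
from bench import r
from scipy.spatial.transform import Rotation as R
def ray(ci,uv):
    K=np.array([[ci['fx'],0,ci['cx']],[0,ci['fy'],ci['cy']],[0,0,1]])
    p=cv2.undistortPoints(np.array([[uv]],float),K,np.array([ci['k1'],0,0,0,0]))[0,0]
    d=R.from_quat(ci['attitude']).apply([p[0],-p[1],-1]);return ci['origin'],d/np.linalg.norm(d)
def proj(ci,P):
    q=R.from_quat(ci['attitude']).inv().apply(np.atleast_2d(P)-ci['origin'])
    x=np.c_[q[:,0],-q[:,1]]/-q[:,2:];x=x*(1+ci['k1']*(x**2).sum(1,keepdims=True))
    return x*[ci['fx'],ci['fy']]+[ci['cx'],ci['cy']]
def plane(ci,uv,z):
    o,d=ray(ci,uv);return o+d*(z-o[2])/d[2]
def tri(a,ua,b,ub):
    o1,d1=ray(a,ua);o2,d2=ray(b,ub)
    t=np.linalg.lstsq(np.c_[d1,-d2],o2-o1,rcond=None)[0]
    p,q=o1+t[0]*d1,o2+t[1]*d2;return (p+q)/2,np.linalg.norm(p-q)
def blob(im,lo,hi,roi):
    """im RGB; HSV range; roi u0,u1,v0,v1 -> largest blob (centroid, area, bbox)"""
    u0,u1,v0,v1=roi;h=cv2.cvtColor(im,cv2.COLOR_RGB2HSV)[v0:v1,u0:u1].copy()
    h[...,0]=(h[...,0].astype(int)+90)%180   # red at 90, green ~150
    m=cv2.inRange(h,np.array(lo),np.array(hi))
    n,l,st,c=cv2.connectedComponentsWithStats(m)
    if n<2:return None
    i=1+np.argmax(st[1:,4]);return c[i]+[u0,v0],st[i,4],st[i,:4]+[u0,v0,0,0],(l==i),(u0,v0)
RED=((80,130,60),(100,255,255));GRN=((135,100,40),(175,255,255))
E
python3 - <<'E'
from h import *
S,D=r.camera_info("scene"),r.camera_info("side")
a=cv2.imread("pics/scene0.png")[...,::-1];b=cv2.imread("pics/side0.png")[...,::-1]
a=np.ascontiguousarray(a);b=np.ascontiguousarray(b)
for nm,c,ra,rb in [("peg",RED,(285,335,190,235),(300,350,185,230)),("btn",GRN,(340,375,210,240),(305,335,178,200)),("cap",((115,100,60),(150,255,255)),(250,295,230,265),(345,385,215,250))]:
    A=blob(a,*c,ra);B=blob(b,*c,rb);print(nm,A[:3],B[:3]);print(tri(S,A[0],D,B[0]))
    # top of blob
    ua=(A[0][0],A[2][1]);ub=(B[0][0],B[2][1]);print(' top',tri(S,ua,D,ub))
print("piston on z=.06",plane(S,(403,250),.06),"bearing",plane(S,(276,210),.015),plane(D,(299,253),.015))
print(plane(D,(330,180),.06))
x=cv2.resize(a[180:290,240:430],None,fx=4,fy=4,interpolation=2)[...,::-1];cv2.imwrite("pics/c1.png",x[:,:790])
E
```

```text
peg (array([299.171875, 204.      ]), np.int32(64), array([297, 198,   6,  13])) (array([322.57575758, 204.3030303 ]), np.int32(66), array([320, 199,   6,  12]))
(array([ 0.52731889, -0.02474064,  0.08513259]), np.float64(0.0008771174502180155))
 top (array([ 0.5276736 , -0.02435924,  0.10015743]), np.float64(0.000819439810994954))
btn (array([356.9140625, 223.5859375]), np.int32(128), array([350, 219,  15,  10])) (array([321.80821918, 187.87671233]), np.int32(73), array([316, 184,  12,   8]))
(array([ 0.52883993, -0.17422573,  0.07277009]), np.float64(0.0004776146130219811))
 top (array([ 0.5287157 , -0.17361301,  0.08451577]), np.float64(0.00039362518543518217))
cap (array([271.13921902, 247.0950764 ]), np.int32(589), array([258, 235,  28,  25])) (array([362.79424779, 231.9579646 ]), np.int32(452), array([350, 222,  26,  21]))
(array([ 0.42772861, -0.00831225,  0.01570992]), np.float64(0.00043737103530319205))
 top (array([ 0.4299021 , -0.00724742,  0.04510851]), np.float64(0.003508430644268411))
piston on z=.06 [ 0.49649254 -0.29215227  0.06      ] bearing [0.57923872 0.081554   0.015     ] [0.58339778 0.09547118 0.015     ]
[ 0.50415263 -0.27514449  0.06      ]
```

View pics/c1.png

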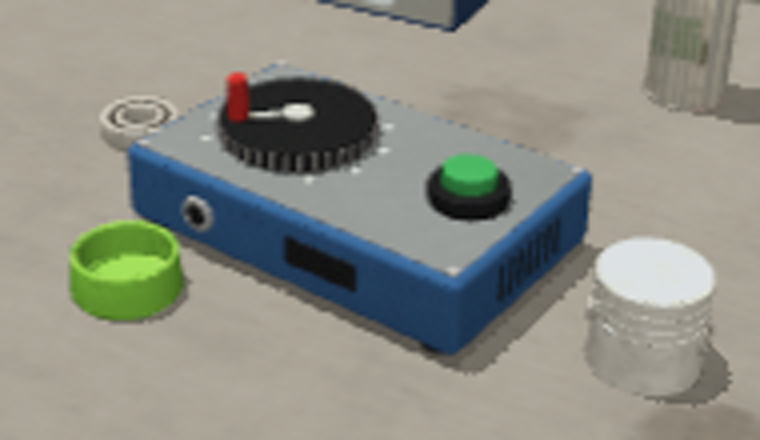

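The crop shows the peg at the left (+y/front) of the dial with the white line running to the hub at about (314.8,208) in the scene image. I'll work out the centre, yaw and peg angle.

```bash
python3 - <<'E'
from h import *
S,D=r.camera_info("scene"),r.camera_info("side")
print("hub",plane(S,(314.75,208),.07))
b=cv2.imread("pics/side0.png");g=cv2.imread("pics/scene0.png")
# dark dial blobs
for im,ci,roi in[(g,S,(285,345,190,230)),(b,D,(290,345,190,222))]:
    u0,u1,v0,v1=roi;m=cv2.inRange(im[v0:v1,u0:u1],(0,0,0),(60,60,60));n,l,st,c=cv2.connectedComponentsWithStats(m);i=1+np.argmax(st[1:,4]);print(st[i]+[u0,v0,0,0,0],c[i]+[u0,v0])
btn=np.array([.529,-.174])
for C in [plane(S,(314.75,208),.07)[:2]]:
    v=C-btn;print("dist",np.linalg.norm(v),"yaw of y",np.degrees(np.arctan2(v[1],v[0])))
    p=np.array([.5273,-.0247])-C;print("peg r",np.linalg.norm(p),np.degrees(np.arctan2(p[1],p[0])))
x=cv2.resize(b[165:270,270:400],None,fx=5,fy=5,interpolation=2);cv2.imwrite("pics/c2.png",x)
E
```

```text
hub [ 0.55120902 -0.0536192   0.07      ]
[295 200  39  23 588] [315.42176871 210.90816327]
[297 199  36  18 350] [312.33714286 207.49714286]
dist 0.12241233063120113 yaw of y 79.54705265274153
peg r 0.03752281030808436 129.5823327924745
```

View pics/c2.png

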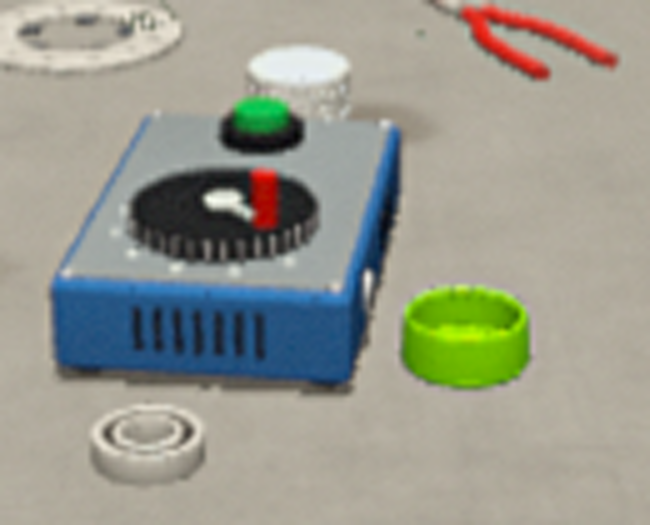

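The hub is at about (0.551,-0.054) and the peg at r=37.5 mm, bearing 129.6°. The button sits 122 mm from the hub against the nominal 123, and the yaw is about -10.5°. All of this is consistent, so I'll move with the fingers shut.

Request:
arm_command --moves '[-2.3,-2.3,0,0,-2.3,-2.3,0,0,-2.3,-2.3,0,0,-2.3,-2.3,0,0,-2.3,-2.3,0,0,-2.3,-2.3,0,0,-2.3,-2.3,0,0,-2.3,-2.3,0,0,-2.3,-2.3,0,0,-2.3,-2.3,0,0,-2.3,-2.3,0,0,-2.3,-2.3,0,0]' --fingers 0 --squeeze 10

```text
time: 1.1
ee_pos: [0.3952, 0.203, 0.1892]
eef_rot: [0.21, 0.978, 0.0, -0.0]
ft_force: [0.4, -0.0, 0.6]
width: 0.0152
grip_force: 0.0
```

Request:
arm_command --moves '[-2.3,-2.3,0,0,-2.3,-2.3,0,0,-2.3,-2.3,0,0,-2.3,-2.3,0,0,-2.3,-2.3,0,0,-2.3,-2.3,0,0,0,0,0,6.5,0,0,0,6.5,0,0,0,6.5,0,0,0,6.5,0,0,0,0,0,0,0,0]'

```text
time: 2.1
ee_pos: [0.464, 0.0221, 0.1892]
eef_rot: [0.423, 0.906, -0.0, -0.0]
ft_force: [0.8, 0.1, -0.3]
width: 0.0002
grip_force: 0.0
```

```bash
python3 - <<'E'
from h import *
ci=r.camera_info("wrist");im=r.camera("wrist");np.save("w1.npy",im);import pickle;pickle.dump(ci,open("w1.pkl","wb"))
cv2.imwrite("pics/w1.png",im[...,::-1])
A=blob(im,*RED,(0,640,0,400));print(A[:3] if A else 0)
B=blob(im,*GRN,(0,640,0,400));print(B[:3] if B else 0)
print(proj(ci,[[.551,-.054,.07],[.5273,-.0247,.085],[.529,-.174,.077]]))
E
```

```text
(array([343.31666667, 259.13333333]), np.int32(60), array([340, 255,   8,   9]))
(array([273.82887701, 191.12834225]), np.int32(374), array([252, 159,  52,  45]))
[[337.45971815 293.35063047]
 [339.48879015 267.91755324]
 [251.35622625 358.05753604]]
```

View pics/w1.png

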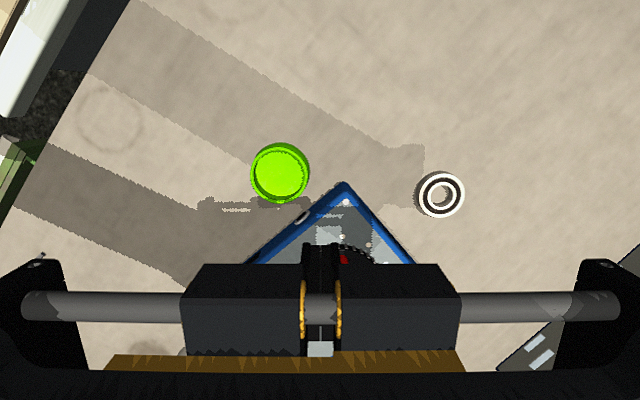

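The wrist view shows the cap (280,173), the bearing (440,195) and the corner of the box (345,190). The gripper hides the dial except for a bit of red peg at (343,259). I'll back off so the wrist camera sees it.

Request:
arm_command --moves '[-3,0,0,0,-3,0,0,0,-3,0,0,0,-3,0,0,0,-3,0,0,0,-3,0,0,0,-2,0,0,0,0,0,0,0,0,0,0,0]'

```text
time: 2.9
ee_pos: [0.5918, -0.1326, 0.1887]
eef_rot: [0.424, 0.905, -0.001, -0.0]
ft_force: [0.0, 0.5, 0.1]
width: 0.0004
grip_force: 0.0
```

```bash
python3 - <<'E'
from h import *
ci=r.camera_info("wrist");im=r.camera("wrist")
cv2.imwrite("pics/w2.png",im[...,::-1]);print(r.read_state()['ee_pos'])
A=blob(im,*RED,(100,540,0,260));print(A[:3] if A else 0)
print(proj(ci,[[.551,-.054,.07],[.5273,-.0247,.097],[.5273,-.0247,.07]]))
S=r.camera_info("scene");print(plane(ci,A[0],.085))
E
```

```text
[ 0.59164101 -0.13142157  0.18890688]
(array([347.875     ,  39.44117647]), np.int32(272), array([339,  30,  19,  21]))
[[342.25958793  91.53134707]
 [345.94697479  40.08208202]
 [343.65827948  45.01542211]]
[ 0.52770086 -0.02150086  0.085     ]
```

View pics/w2.png

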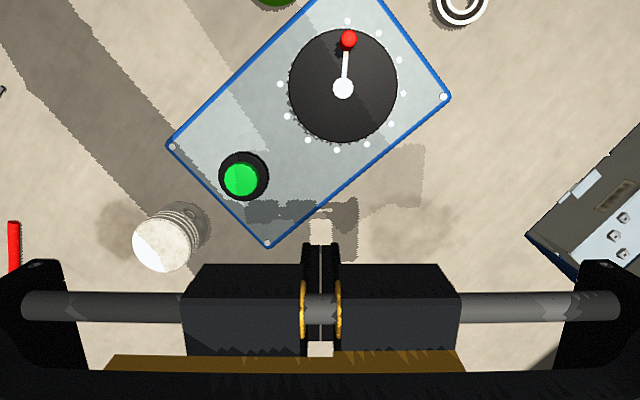

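The second wrist view shows the dial hub (343,88), the peg top (348,38), the button (241,179), the piston (165,245), and dots at (348,22), (379,33), (399,58), (405,93), (391,124), (367,144), (337,150), (307,141) and (280,84).

```bash
cat > look.py <<'E'
from h import *
def look(name,roi=(250,430,0,175),C=None):
    ci=r.camera_info("wrist");im=r.camera("wrist");cv2.imwrite(f"pics/{name}.png",im[...,::-1])
    return ci,im
E
python3 - <<'E'
from h import *
ci=r.camera_info("wrist");im=np.ascontiguousarray(cv2.imread("pics/w2.png")[...,::-1])
h=cv2.cvtColor(im,cv2.COLOR_RGB2HSV)
m=cv2.inRange(im,(200,200,200),(255,255,255));m[:,:260]=0;m[:,430:]=0;m[170:]=0
n,l,st,c=cv2.connectedComponentsWithStats(m)
hub=None
for i in range(1,n):
    if st[i,4]>=5:
        P=plane(ci,c[i],.055);print(st[i,4],c[i].round(1),P[:2].round(4))
# dial top disc: dark mask ellipse
d=cv2.inRange(im,(0,0,0),(75,75,75));d[:,:270]=0;d[:,420:]=0;d[165:]=0
cs=max(cv2.findContours(d,0,1)[0],key=cv2.contourArea);hl=cv2.convexHull(cs)
w=np.array([plane(ci,p[0],.07)[:2] for p in hl.astype(float)]);print("circ",cv2.minEnclosingCircle(w.astype(np.float32)))
for nm,c_,roi,z in(("peg",RED,(300,400,0,80),.085),("btn",GRN,(200,300,130,230),.077)):
    A=blob(im,*c_,roi);print(nm,A[:3],plane(ci,A[0],z))
A=blob(im,*RED,(300,400,0,80))
S,D=r.camera_info("scene"),r.camera_info("side")
print("hub pix", plane(ci,(343,88),.07),tri(ci,(343,88),S,(314.75,208)))
print("btn tri",tri(ci,(241,179),S,(356.9,221.5)))
print("peg tri top",tri(ci,(348.5,37.5),S,(299.5,198.5)))
E
```

```text
5583 [381.4  56. ] [ 0.5582 -0.0066]
460 [343.   81.6] [ 0.5462 -0.045 ]
37 [279.8  83.4] [ 0.5032 -0.0829]
38 [286.8 115.6] [ 0.5258 -0.1013]
33 [307.6 139.4] [ 0.5546 -0.106 ]
34 [366.4 143.8] [ 0.6001 -0.0733]
5 [262.8 145. ] [ 0.5251 -0.1373]
33 [336.4 149.5] [ 0.5818 -0.0957]
6 [265.5 149. ] [ 0.5294 -0.1387]
circ ((0.5487958192825317, -0.05056329071521759), 0.04785098135471344)
peg (array([347.875     ,  39.44117647]), np.int32(272), array([339,  30,  19,  21])) [ 0.52743114 -0.02025872  0.085     ]
btn (array([241.18571429, 178.39285714]), np.int32(980), array([224, 161,  36,  36])) [ 0.52912734 -0.16970989  0.077     ]
hub pix [ 0.54934793 -0.0501121   0.07      ] (array([ 0.55027617, -0.05186941,  0.07006659]), np.float64(0.003968062567680608))
btn tri (array([ 0.53001079, -0.1718382 ,  0.07627043]), np.float64(0.0028715662015452973))
peg tri top (array([ 0.52827365, -0.02289604,  0.0989245 ]), np.float64(0.0038862057609989386))
```

The dots fit stops at 125.5° minus 30°·k, with the peg at stop 0. The target is 5.5°, and the centre is about (0.550,-0.052). Next I go in behind the peg, on its counter-clockwise side.

Request:
arm_command --moves '[2.1,-0.2,0,0,2.1,-0.2,0,0,2.1,-0.2,0,0,2.1,-0.2,0,0,2.1,-0.2,0,0,2.1,-0.2,0,0,0,0,0,4.5,0,0,2,0,0,0,2,0,0,0,2,0,0,0,0,0,0,0,0,0]'

```text
time: 3.95
ee_pos: [0.5013, -0.0415, 0.1293]
eef_rot: [0.459, 0.888, -0.0, -0.001]
ft_force: [0.1, 0.1, 0.5]
width: 0.0002
grip_force: 0.0
```

```bash
python3 - <<'E'
from h import *
print(r.read_state()['ee_pos'],r.read_state()['eef_rot'])
im=r.camera("side");a=r.camera("scene")
x=np.hstack([cv2.resize(im[150:240,280:370],(400,400)),cv2.resize(a[150:240,270:360],(400,400))])[...,::-1];cv2.imwrite("pics/s3.png",x)
E
```

```text
[ 0.50126213 -0.04154469  0.1292883 ] [ 4.59019928e-01  8.88425682e-01 -1.71854575e-04 -6.95560299e-04]
```

View pics/s3.png

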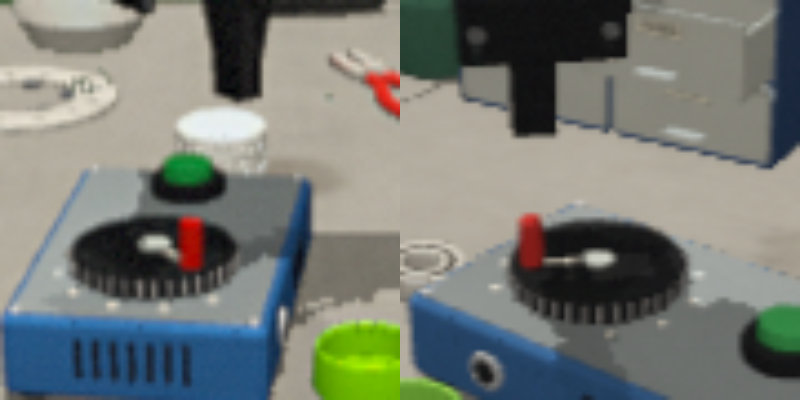

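Both views show the shut fingertips above the dial's front-left side, clear of the peg. I descend to z of about 0.079, then creep along +y to find contact.

Request:
arm_command --moves '[0,0,1.5,0,0,0,1.5,0,0,0,1.5,0,0,0,0.4,0,0,0,0,0,0,0,0,0]'

```text
time: 4.55
ee_pos: [0.5028, -0.0424, 0.0815]
eef_rot: [0.46, 0.888, 0.0, 0.0]
ft_force: [0.6, -0.3, -0.4]
width: 0.0004
grip_force: 0.0
```

Request:
arm_command --moves '[0,0.2,0,0,0,0.2,0,0,0,0.2,0,0,0,0.2,0,0,0,0,0,0,0,0,0,0]'

```text
time: 5.05
ee_pos: [0.5089, -0.0378, 0.0804]
eef_rot: [0.46, 0.888, 0.0, 0.0]
ft_force: [-0.5, -0.6, 0.7]
width: 0.0009
grip_force: 0.0
```

```bash
python3 - <<'E'
from h import *
s=r.read_state();print(s['ee_pos'],s['ft_force'])
S,D=r.camera_info("scene"),r.camera_info("side")
im=r.camera("side");a=r.camera("scene")
x=np.hstack([cv2.resize(im[170:230,290:350],(400,400)),cv2.resize(a[180:240,285:345],(400,400))])[...,::-1];cv2.imwrite("pics/s4.png",x)
A=blob(a,*RED,(285,335,190,235));B=blob(im,*RED,(300,350,185,230));print(A[:3],B[:3],tri(S,A[0],D,B[0]))
E
```

```text
[ 0.50885846 -0.0377827   0.08039005] [-0.5356825  -0.58615657  0.65986488]
(array([299.18032787, 204.29508197]), np.int32(61), array([297, 199,   6,  12])) (array([322.5       , 204.38235294]), np.int32(68), array([320, 199,   6,  12])) (array([ 0.52733842, -0.02491736,  0.08462333]), np.float64(0.001416103508780455))
```

View pics/s4.png

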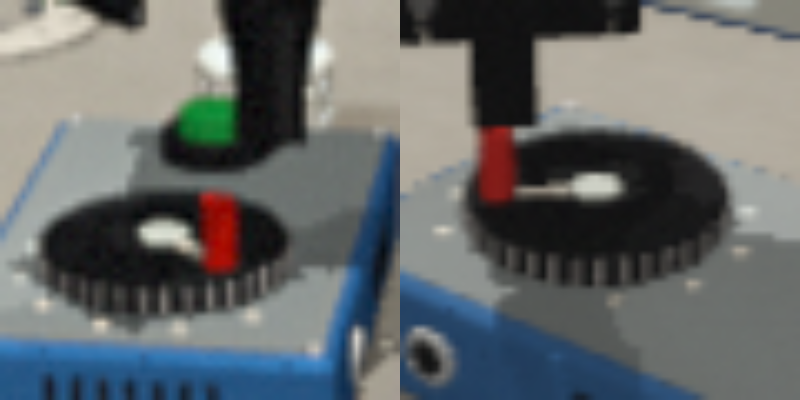

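The pictures show the fingertip near (300.7,198.8) in scene and (330.5,191) in side, apparently higher than the reported pose. I'll triangulate it against the reported TCP.

```bash
python3 - <<'E'
from h import *
s=r.read_state();print(s['ee_pos'],s['joint_positions'].round(3))
S,D=r.camera_info("scene"),r.camera_info("side")
print(proj(S,s['ee_pos']),proj(D,s['ee_pos']))
print(tri(S,(300.7,198.75),D,(330.5,191)))
im=r.camera("side");a=r.camera("scene")
for n,i,(u0,u1,v0,v1) in(("scene",a,(275,345,160,240)),("side",im,(295,365,150,230))):
    g=cv2.inRange(i[v0:v1,u0:u1],(0,0,0),(45,45,45))
    print(n);[print(v0+k,''.join('#' if q else '.' for q in g[k])) for k in range(0,70,2)]
E
```

```text
[ 0.50866596 -0.0379111   0.08029666] [-0.504  0.182  0.539  1.92  -0.106  1.068  0.694]
[[300.02443808 210.23038795]] [[330.11882782 204.10125099]]
(array([ 0.5068787 , -0.04214102,  0.11311294]), np.float64(0.0017009816183518388))
scene
160 .......##....############################.............................
162 ..............############################............................
164 ..............##########################..###.........................
166 ...........#...####################...##....##........................
168 .........#########..##########################........................
170 .........#####################################........................
172 .........#####################################........................
174 ..........####################################........................
176 ..........####################################........................
178 ..........###############################...##........................
180 ..........#....##########################..###........................
182 ..........##..##################
[... 3693 characters left out ...]
.........................
202 ......############....###......#####..................................
204 ...############.........#......######.................................
206 ..##############...............#######..............#.................
208 ..####################.........######...............#.................
210 ...######################......###.................##.................
212 ......#.#..###############.#.......................#..................
214 ......#.#..#..#...#..#..#...#......................#..................
216 ...........#..##..#..#................................................
218 ......................................................................
```

```bash
python3 - <<'E'
from h import *
S,D,W=[r.camera_info(n) for n in("scene","side","wrist")]
p=np.array([.2568,.5693,.1886]);print("start TCP side",proj(D,p),proj(S,p))
im=cv2.imread("pics/side0.png");u0,v0=500,250
g=cv2.inRange(im[250:320,500:610],(0,0,0),(45,45,45));[print(v0+k,''.join('#' if q else '.' for q in g[k])) for k in range(0,70,3)]
p=np.array([.5013,-.0415,.1293]);print("hover scene, side",proj(S,p),proj(D,p)," seen (300.4,180.4) (333,172.5)")
s=r.read_state()
print("wrist TCP",proj(W,s['ee_pos']),"2cm up",proj(W,s['ee_pos']+[0,0,.033]), "fingers in w2 end at row ~243")
E
```

```text
start TCP side [[540.16352986 306.78364711]] [[ 23.51597332 155.52042523]]
250 ......................#####.......#####################################################################.......
253 ......................###############################################################################.........
256 .....................#######..###########################################################.....#####...........
259 ........................###...#########################################################........####...........
262 .......................................##################################################....#####............
265 ............................................#############################################.#######.............
268 ...........................................######################..........######################.............
271 ...........................................#####################............................##................
274 ..........................................#####################......................................
[... 1251 characters left out ...]
...###.................
310 ..............................................................................................................
313 .....................................................................................###........#.............
316 ..............................................................................#........####.................#.
319 ...............................................................................########..#.##.................
hover scene, side [[299.2474158  192.98462507]] [[332.93348284 185.22143965]]  seen (300.4,180.4) (333,172.5)
wrist TCP [[320.68634623 237.02224882]] 2cm up [[320.85772663 261.7540744 ]] fingers in w2 end at row ~243
```

```bash
python3 - <<'E'
from h import *
S,D,W=[r.camera_info(n) for n in("scene","side","wrist")]
y=np.array([.411,.911,0])*.05
p=np.array([.2568,.5693,.1886]);print("start tips side",proj(D,[p+y,p-y,p+y+[0,0,.033],p-y+[0,0,.033]]))
w=r.camera("wrist");a=r.camera("scene")
s=r.read_state();print(r.camera_info("wrist"),s['ee_pos'])
big=cv2.resize(w[150:300,240:400],None,fx=3.2,fy=3.2,interpolation=0)
sc=cv2.resize(a[180:240,270:340],None,fx=5.4,fy=8,interpolation=0)[:480]
big=cv2.resize(w[180:270,280:370],(410,480),interpolation=0)
cv2.imwrite("pics/s5.png",np.hstack([big,sc])[...,::-1]);print(sc.shape)
E
```

```text
start tips side [[539.49451793 329.89849973]
 [540.62493506 286.70266049]
 [544.78885626 306.34483849]
 [544.97975669 265.32762108]]
{'fx': 345.1339987443234, 'fy': 345.1339987443234, 'cx': 320.06532130103716, 'cy': 203.59035327313973, 'k1': -0.04568137734643185, 'origin': array([0.46034695, 0.02952396, 0.27603185]), 'attitude': array([-0.14428277, -0.04635822,  0.29902734,  0.94213377])} [ 0.50864019 -0.03790817  0.08030223]
(480, 378, 3)
```

View pics/s5.png

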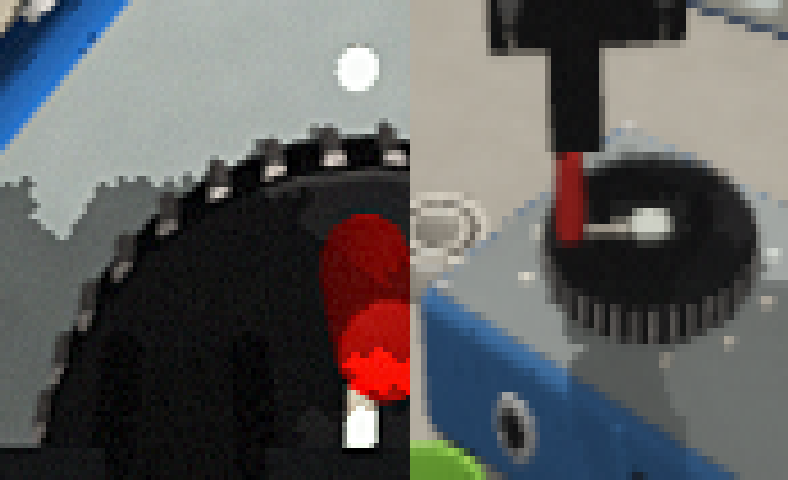

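Image evidence at the start and now puts the drawn fingertips about 33 mm above the reported TCP. The last crop shows the peg unoccluded below the finger in the scene view. A harmless test is to nudge 9 mm toward the peg at this height: real contact would show as 2.5 N or more.

Request:
arm_command --moves '[0,0.15,0,0,0,0.15,0,0,0,0.15,0,0,0,0.15,0,0,0,0.15,0,0,0,0.15,0,0,0,0,0,0,0,0,0,0]'

```text
time: 6.02
ee_pos: [0.5161, -0.0326, 0.0803]
eef_rot: [0.46, 0.888, -0.0, -0.0]
ft_force: [0.1, 0.3, 0.6]
width: 0.0006
grip_force: 0.0
```

```bash
python3 - <<'E'
from h import *
S,D=[r.camera_info(n) for n in("scene","side")]
for k in range(3):
    s=r.read_state();im=r.camera("side");a=r.camera("scene");print(s['ee_pos'].round(4),s['ft_force'].round(2))
A=blob(a,*RED,(285,335,190,235));B=blob(im,*RED,(300,350,185,230));print(A[:3],B[:3],tri(S,A[0],D,B[0]))
E
```

```text
[ 0.5161 -0.0326  0.0803] [0.07 0.25 0.61]
[ 0.516  -0.0327  0.0803] [ 0.61 -0.06 -0.43]
[ 0.5161 -0.0327  0.0804] [0.63 0.36 0.3 ]
(array([299.17741935, 204.16129032]), np.int32(62), array([297, 198,   6,  13])) (array([322.53731343, 204.32835821]), np.int32(67), array([320, 199,   6,  12])) (array([ 0.5273127 , -0.02485998,  0.08488118]), np.float64(0.0011999577572760025))
```

There's no force and the peg hasn't moved, so the tip really is above the peg. I back off and descend in small steps, watching the vertical force.

Request:
arm_command --moves '[0,-0.7,0,0,0,-0.7,0,0,0,-0.6,0,0,0,0,0.3,0,0,0,0.2,0,0,0,0.2,0,0,0,0.1,0,0,0,0.1,0,0,0,0,0]'

```text
time: 7.07
ee_pos: [0.4997, -0.0441, 0.071]
eef_rot: [0.46, 0.888, -0.0, -0.0]
ft_force: [-0.2, 0.9, 0.0]
width: 0.0004
grip_force: 0.0
```

Request:
arm_command --moves '[0,0,0.1,0,0,0,0.1,0,0,0,0.1,0,0,0,0.1,0,0,0,0,0]'

```text
time: 7.48
ee_pos: [0.4996, -0.0442, 0.0671]
eef_rot: [0.46, 0.888, -0.0, -0.0]
ft_force: [0.0, 0.2, 0.1]
width: 0.0006
grip_force: 0.0
```

The reported TCP is now below the dial face with no force, so the real tip is about 33 mm higher. I continue down to a reported z of about 0.049.

Request:
arm_command --moves '[0,0,0.3,0,0,0,0.3,0,0,0,0.3,0,0,0,0.3,0,0,0,0.2,0,0,0,0.2,0,0,0,0.2,0,0,0,0,0,0,0,0,0]'

```text
time: 8.23
ee_pos: [0.4997, -0.0442, 0.0493]
eef_rot: [0.46, 0.888, -0.0, -0.0]
ft_force: [-1.2, -0.4, 0.4]
width: 0.0004
grip_force: 0.0
```

```bash
python3 - <<'E'
from h import *
s=r.read_state();im=r.camera("side");a=r.camera("scene");print(s['ee_pos'].round(4),s['ft_force'].round(2))
A=blob(a,*RED,(285,335,190,235));B=blob(im,*RED,(300,350,185,230));print(A[:3] if A else 0,B[:3])
for n,i,(u0,u1,v0,v1) in(("scene",a,(285,345,184,220)),("side",im,(295,355,170,216))):
    g=cv2.inRange(i[v0:v1,u0:u1],(0,0,0),(45,45,45));R_=(i[v0:v1,u0:u1,0]>2*i[v0:v1,u0:u1,1].astype(int)+20)
    print(n);[print(v0+k,''.join('R' if z else '#' if q else '.' for q,z in zip(g[k],R_[k]))) for k in range(0,v1-v0)]
E
```

```text
[ 0.4997 -0.0442  0.0493] [-1.19 -0.44  0.39]
0 (array([322.57575758, 204.3030303 ]), np.int32(66), array([320, 199,   6,  12]))
scene
184 .###..##....####.#######....#########.......................
185 ########..###########################.......................
186 #####################################.......................
187 #####################################.......................
188 #####################################.......................
189 #####################################.......................
190 #####################################.......................
191 #####################################.......................
192 .###################################........................
193 .###################################........................
194 .##############################....#........................
195 .##..##########################....#........................
196 .#....#########################...##........................
197 .#....##############################........................
198 .##..###############################...............
[... 3669 characters left out ...]
#####.........#RRRRRR#######..............#.......
206 ..##############..........RRRRR#######..............#.......
207 ..################........RRRRR#######..............#.......
208 ..####################....RRRRR######..............##.......
209 ...#####################.RRRRRR#####...............##.......
210 ...#.####################.RRRR###..................##.......
211 ...#..#.#####################.##...................#........
212 ........#..###############.##......................#........
213 ...........#..#..##.##..#..........................#........
214 ...........#..#...#..#..#...#......................#........
215 ...........#..##..#..#..##..#...............................
```

Now the finger hides the peg in the scene view and stands beside it in the side view (finger cols 329-339, peg 320-325). Creep to contact.

Request:
arm_command --moves '[0,0.3,0,0,0,0.3,0,0,0,0.3,0,0,0,0.2,0,0,0,0,0,0,0,0,0,0]'

```text
time: 8.83
ee_pos: [0.5088, -0.0378, 0.0493]
eef_rot: [0.46, 0.888, -0.0, -0.0]
ft_force: [0.7, -0.1, -0.7]
width: 0.0008
grip_force: 0.0
```

Request:
arm_command --moves '[0,0.1,0,0,0,0.1,0,0,0,0.1,0,0,0,0.1,0,0,0,0,0,0,0,0,0,0]'

```text
time: 9.33
ee_pos: [0.512, -0.0355, 0.0493]
eef_rot: [0.46, 0.888, 0.0, -0.0]
ft_force: [-0.5, 0.2, -0.2]
width: 0.0003
grip_force: 0.0
```

```bash
cat > pk.py <<'E'
from h import *
def pk(C=np.array([.5505,-.053])):
    S,D=[r.camera_info(n) for n in("scene","side")]
    f=[];
    im=r.camera("side");a=r.camera("scene")
    for k in range(4): s=r.read_state();f.append(s['ft_force']);r.camera("side")
    A=blob(a,*RED,(285,345,185,235));B=blob(im,*RED,(290,350,180,230))
    t=s['ee_pos'];print("t",s['time'],"tcp",t.round(4),"F",np.mean(f,0).round(2))
    for nm,q,ci in(("scene",A,S),("side",B,D)):
        if q: 
            p=plane(ci,q[0],.085)[:2]-C;print(nm,q[0].round(1),q[1],q[2],"peg r",np.hypot(*p).round(4),"ang",np.degrees(np.arctan2(p[1],p[0])).round(1))
    v=t[:2]-C;th=2*np.degrees(np.arctan2(s['eef_rot'][1],s['eef_rot'][0]));y=np.radians(th-90)
    print("tool y ang",th-90,"centre in tool x,y (mm)",(1000*np.array([-v@[-np.sin(y),np.cos(y)],-v@[np.cos(y),np.sin(y)]])).round(1))
    return a,im
if __name__=="__main__":pk()
E
python3 pk.py
```

```text
t 9.5833 tcp [ 0.512  -0.0355  0.0493] F [ 0.17  0.41 -0.2 ]
side [322.6 204.2] 68 [320 199   6  12] peg r 0.0352 ang 130.6
tool y ang 35.22045731612579 centre in tool x,y (mm) [-36.5  21.4]
```

Request:
arm_command --moves '[0,0.1,0,0,0,0.1,0,0,0,0.1,0,0,0,0.1,0,0,0,0,0,0,0,0,0,0]'

```text
time: 10.13
ee_pos: [0.5153, -0.0332, 0.0493]
eef_rot: [0.46, 0.888, -0.0, -0.0]
ft_force: [0.5, 0.5, 0.3]
width: 0.0005
grip_force: 0.0
```

```bash
python3 pk.py
```

```text
t 10.3833 tcp [ 0.5152 -0.0333  0.0493] F [-0.16  0.21 -0.48]
scene [299. 209.] 3 [298 209   3   1] peg r 0.0478 ang 160.8
side [322.5 204.2] 70 [320 198   6  13] peg r 0.035 ang 130.8
tool y ang 35.215151420856685 centre in tool x,y (mm) [-36.5  17.4]
```

Request:
arm_command --moves '[0,0.1,0,0,0,0.1,0,0,0,0.1,0,0,0,0.1,0,0,0,0,0,0,0,0,0,0]'

```text
time: 10.93
ee_pos: [0.5183, -0.0308, 0.0492]
eef_rot: [0.46, 0.888, -0.0, -0.0]
ft_force: [-3.4, -1.6, 1.2]
width: -0.0
grip_force: 1.3
```

```bash
python3 - <<'E'
from pk import *
a,im=pk()
for n,i,(u0,u1,v0,v1) in(("scene",a,(285,345,196,212)),("side",im,(295,355,190,212))):
    g=cv2.inRange(i[v0:v1,u0:u1],(0,0,0),(45,45,45));R_=(i[v0:v1,u0:u1,0]>2*i[v0:v1,u0:u1,1].astype(int)+20)
    print(n);[print(v0+k,''.join('R' if z else '#' if q else '.' for q,z in zip(g[k],R_[k]))) for k in range(0,v1-v0)]
E
```

```text
t 11.1833 tcp [ 0.5184 -0.0308  0.0492] F [-3.18  0.15  0.88]
scene [299. 209.] 3 [298 209   3   1] peg r 0.0478 ang 160.8
side [321.7 204.3] 66 [319 199   6  12] peg r 0.0339 ang 127.4
tool y ang 35.22317760406062 centre in tool x,y (mm) [-36.6  13.5]
scene
196 .##..##################.##..................................
197 .#.........#########........................................
198 ...........#########........................................
199 ...........#########........................................
200 ...........#########....##########..........................
201 ...........############################.....................
202 ...........###############################..................
203 ...........#################################................
204 ...........##################################...............
205 ...........###################################..............
206 ...........###############.......###############............
207 ...........#########..............##############............
208 ..........###..#..................###############........
[... 933 characters left out ...]
##############RRRRRR#######.......................
202 ......##################RRRRRR#######.......................
203 ....############.......#RRRRRR#######.......................
204 ...############.........RRRRRR########......................
205 ..#############.........RRRRRR########..............#.......
206 ..##############.........RRRRR########..............#.......
207 ..################.##....RRRRR########..............#.......
208 ..#####################..RRRRR.######..............##.......
209 ...#####################RRRRRR#####................##.......
210 ....#####################RRRRR###.#................##.......
211 .....#.###################...####.#................#........
```

Contact: about 3 N, with the peg shifted around 3°. Now I roll round the dial axis, 3° per row, for the first click.

Request:
arm_command --moves '[0.07,0.19,0,3,0.07,0.19,0,3,0.07,0.19,0,3,0.07,0.19,0,3,0.07,0.19,0,3,0,0,0,0,0,0,0,0]'

```text
time: 11.82
ee_pos: [0.524, -0.0242, 0.0486]
eef_rot: [0.572, 0.82, -0.001, -0.001]
ft_force: [-3.7, -2.5, -3.6]
width: 0.0006
grip_force: 2.1
```

```bash
python3 pk.py
```

```text
t 12.0667 tcp [ 0.5248 -0.0235  0.0491] F [-3.26 -2.74 -2.98]
scene [299. 207.] 3 [298 207   3   1] peg r 0.0423 ang 150.5
side [318.8 205. ] 66 [316 199   6  13] peg r 0.0338 ang 113.5
tool y ang 20.2058831395792 centre in tool x,y (mm) [-36.5  14. ]
```

Request:
arm_command --moves '[0.05,0.13,0,2,0.05,0.13,0,2,0,0,0,0,0,0,0,0]'

```text
time: 12.45
ee_pos: [0.5284, -0.0208, 0.05]
eef_rot: [0.6, 0.8, 0.001, 0.001]
ft_force: [0.5, -0.0, 1.0]
width: 0.0005
grip_force: 0.0
```

```bash
python3 pk.py
```

```text
t 12.7 tcp [ 0.5275 -0.0213  0.0495] F [ 0.04  0.16 -0.31]
scene [299.5 206. ] 2 [299 206   2   1] peg r 0.039 ang 145.1
side [315.9 205.4] 62 [313 200   6  12] peg r 0.0339 ang 100.9
tool y ang 16.25314111050288 centre in tool x,y (mm) [-36.8  13.3]
```

Click 1 is done: the force dropped to 0 and the peg bearing moved 29.7°. Second click.

Request:
arm_command --moves '[0.06,0.19,0,3,0.06,0.19,0,3,0.06,0.19,0,3,0.06,0.19,0,3,0.06,0.19,0,3,0.06,0.19,0,3,0.06,0.19,0,3,0.06,0.19,0,3,0.06,0.19,0,3,0.06,0.19,0,3,0,0,0,0,0,0,0,0]'

```text
time: 13.75
ee_pos: [0.5459, -0.0147, 0.0494]
eef_rot: [0.786, 0.618, 0.0, 0.0]
ft_force: [0.8, -0.1, 0.5]
width: 0.0005
grip_force: 0.0
```

```bash
python3 pk.py
```

```text
t 14.0 tcp [ 0.5459 -0.0147  0.0495] F [ 0.47  0.18 -0.37]
scene [305.4 199.8] 20 [303 193   5  11] peg r 0.0265 ang 84.9
side [309.  205.7] 59 [307 200   6  12] peg r 0.0364 ang 73.0
tool y ang -13.738802399794238 centre in tool x,y (mm) [-36.1  13.5]
```

Click 2 is done: no force, peg at 73°. Third click.

Request:
arm_command --moves '[0.06,0.19,0,3,0.06,0.19,0,3,0.06,0.19,0,3,0.06,0.19,0,3,0.06,0.19,0,3,0.06,0.19,0,3,0.06,0.19,0,3,0.06,0.19,0,3,0.06,0.19,0,3,0.06,0.19,0,3,0,0,0,0,0,0,0,0]'

```text
time: 15.05
ee_pos: [0.5652, -0.0181, 0.0494]
eef_rot: [0.919, 0.393, 0.0, 0.0]
ft_force: [0.2, 0.6, -0.2]
width: 0.0005
grip_force: 0.0
```

```bash
python3 pk.py
```

```text
t 15.3 tcp [ 0.5652 -0.0181  0.0495] F [ 0.42  0.12 -0.03]
scene [311.5 196.6] 48 [309 191   6  12] peg r 0.0326 ang 41.8
side [302.1 205. ] 37 [300 199   6  11] peg r 0.0409 ang 47.0
tool y ang -43.74397751072309 centre in tool x,y (mm) [-35.4  13.5]
```

Click 3 is done. For the fourth I approach just short of the snap, then go on in small steps.

Request:
arm_command --moves '[0.07,0.19,0,3,0.07,0.19,0,3,0.07,0.19,0,3,0.07,0.19,0,3,0.07,0.19,0,3,0.07,0.19,0,3,0.07,0.19,0,3,0.07,0.19,0,3,0.07,0.19,0,3,0,0,0,0,0,0,0,0]'

```text
time: 16.27
ee_pos: [0.5799, -0.0286, 0.0493]
eef_rot: [0.986, 0.168, 0.0, 0.0]
ft_force: [-0.1, 0.1, 0.4]
width: 0.0007
grip_force: 0.0
```

```bash
python3 pk.py
```

```text
t 16.5167 tcp [ 0.5799 -0.0288  0.0495] F [-0.28 -0.24 -0.21]
scene [318.1 196.6] 50 [316 192   5  11] peg r 0.0331 ang 13.0
side [300.  205.8] 15 [298 204   5   4] peg r 0.0477 ang 46.6
tool y ang -70.75826377510786 centre in tool x,y (mm) [-35.8  13.2]
```

The force is 0 and the scene bearing moved a further 28.8°, so that is click 4. I back off from the peg, rise, and verify.

Request:
arm_command --moves '[0,-0.5,0,0,0,-0.5,0,0,0,-0.5,0,0,0,0,-2,0,0,0,-2,0,0,0,-2,0,0,0,-3,0,0,0,-3,0,0,-3,0,0,0,-3,0,0,0,0,0,0]'

```text
time: 17.48
ee_pos: [0.5539, 0.0493, 0.1694]
eef_rot: [0.985, 0.171, -0.0, -0.002]
ft_force: [-0.3, 0.1, -0.7]
width: 0.0006
grip_force: 0.0
```

```bash
python3 - <<'E'
from pk import *
a,im=pk()
S,D=[r.camera_info(n) for n in("scene","side")]
A=blob(a,*RED,(285,345,185,235));B=blob(im,*RED,(290,350,180,230))
P=tri(S,A[0],D,B[0]);v=P[0][:2]-[.551,-.0536];print(P,np.degrees(np.arctan2(v[1],v[0])),np.hypot(*v))
w=r.camera("wrist");W=r.camera_info("wrist");print(proj(W,[[.551,-.053,.07],[.5295,-.172,.077]]))
E
```

```text
t 17.7333 tcp [0.5552 0.0414 0.1693] F [ 0.    0.07 -0.21]
scene [319.5 197. ] 45 [317 192   6  11] peg r 0.0319 ang 5.5
side [300.  201.3] 52 [298 196   5  11] peg r 0.0344 ang 8.4
tool y ang -70.84939751633539 centre in tool x,y (mm) [-35.4  87.6]
(array([ 0.58439018, -0.04903224,  0.08422104]), np.float64(0.000786826528417962)) 7.789680321425027 0.033701167976355084
[[415.32398138 229.15924847]
 [519.68892496 288.61536505]]
```

The peg bearing went from 129.6° to 7.8°, which is 121.8° and hence exactly four clicks. Now over to the button at (0.5295,-0.172).

Request:
arm_command --moves '[-1.18,2.41,0,0,-1.18,2.41,0,0,-1.18,2.41,0,0,-1.18,2.41,0,0,-1.18,2.41,0,0,-1.18,2.41,0,0,-1.18,2.41,0,0,-1.18,2.41,0,0,0,0,1.5,0,0,0,1.5,0,0,0,1.5,0,0,0,0,0]'

```text
time: 18.83
ee_pos: [0.5277, -0.1713, 0.1218]
eef_rot: [0.986, 0.166, -0.002, -0.0]
ft_force: [-0.4, 0.8, -0.6]
width: 0.0005
grip_force: 0.0
```

```bash
python3 - <<'E'
from h import *
for k in range(3):a=r.camera("scene")
b=r.camera("side")
s=r.read_state();print(s['ee_pos'].round(4),s['ft_force'].round(2))
S,D=[r.camera_info(n) for n in("scene","side")]
print("tip exp",proj(S,s['ee_pos']+[0,0,.033]),proj(D,s['ee_pos']+[0,0,.033]),"btn",proj(S,[.5295,-.172,.077]),proj(D,[.5295,-.172,.077]))
x=np.hstack([cv2.resize(b[140:210,285:365],(400,350)),cv2.resize(a[170:240,320:400],(400,350))])[...,::-1];cv2.imwrite("pics/b1.png",x)
E
```

```text
[ 0.5299 -0.1713  0.1253] [0.2  0.3  0.32]
tip exp [[357.90779328 188.63257862]] [[321.0657022  158.82711683]] btn [[356.26859865 221.49576127]] [[321.60629307 186.80303121]]
```

View pics/b1.png

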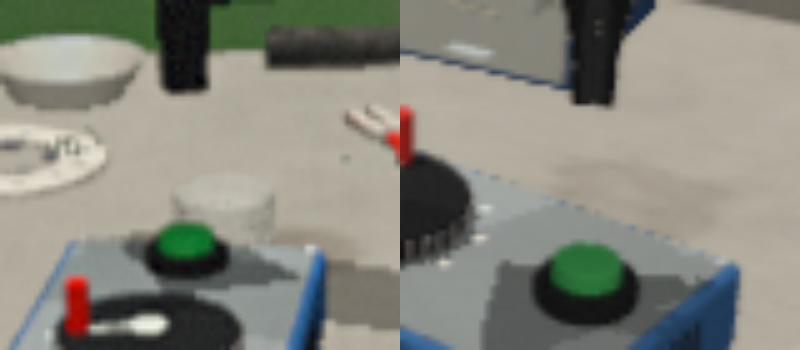

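The fingertip is centred over the button in both views: the side crop has x 185 vs 187, the scene crop 593 vs 587. I descend and then press in small steps.

Request:
arm_command --moves '[0,0,2,0,0,0,2,0,0,0,1.5,0,0,0,1,0,0,0,0.5,0,0,0,0.3,0,0,0,0.2,0,0,0,0,0,0,0,0,0]'

```text
time: 19.78
ee_pos: [0.5299, -0.1709, 0.05]
eef_rot: [0.986, 0.167, 0.0, 0.0]
ft_force: [-0.6, 0.8, 0.5]
width: 0.0008
grip_force: 0.0
```

Request:
arm_command --moves '[0,0,0.2,0,0,0,0.2,0,0,0,0.2,0,0,0,0,0,0,0,0,0]'

```text
time: 20.2
ee_pos: [0.5296, -0.1708, 0.0434]
eef_rot: [0.986, 0.167, 0.0, -0.0]
ft_force: [-0.4, 0.7, 1.8]
width: 0.0005
grip_force: 0.9
```

Request:
arm_command --moves '[0,0,0.1,0,0,0,0.1,0,0,0,0.1,0,0,0,0.1,0,0,0,0,0,0,0,0,0]'

```text
time: 20.7
ee_pos: [0.5296, -0.1708, 0.0394]
eef_rot: [0.986, 0.167, 0.0, -0.0]
ft_force: [0.3, 0.7, 4.2]
width: 0.0005
grip_force: 2.1
```

Request:
arm_command --moves '[0,0,0.1,0,0,0,0.1,0,0,0,0.1,0,0,0,0,0,0,0,0,0]'

```text
time: 21.12
ee_pos: [0.5298, -0.1707, 0.0379]
eef_rot: [0.986, 0.167, 0.0, -0.001]
ft_force: [-8.0, 4.7, 26.1]
width: 0.0004
grip_force: 13.0
```

The button has bottomed: the force rose from 4 N to 26 N and travel stopped. Retreat up and away.

Request:
arm_command --moves '[0,0,-0.5,0,0,0,-1,0,0,0,-2,0,0,0,-3,0,0,0,-3,0,0,0,-3,0,0,0,-3,0,-2,0,0,0,-3,0,0,0,-1,0,0,0,0,0,0,0,0,0,0,0]'

```text
time: 22.12
ee_pos: [0.4727, -0.1902, 0.1914]
eef_rot: [0.986, 0.167, 0.0, -0.001]
ft_force: [0.6, 0.3, -0.0]
width: 0.0004
grip_force: 0.0
```

```bash
python3 - <<'E'
from pk import *
a,im=pk()
S,D=[r.camera_info(n) for n in("scene","side")]
CAP=((115,100,60),(150,255,255))
A=blob(a,*RED,(285,345,185,235));B=blob(im,*RED,(290,350,180,230))
P=tri(S,A[0],D,B[0]);v=P[0][:2]-[.551,-.0536];print(P,np.degrees(np.arctan2(v[1],v[0])))
for n,c,ra,rb in(("btn",GRN,(340,375,210,240),(305,335,178,200)),("cap",CAP,(250,295,230,265),(345,385,215,250))):
    print(n,blob(a,*c,ra)[0],blob(im,*c,rb)[0])
# piston / bearing unchanged? difference to first pictures
for f,i,rs in(("scene0",a,((385,420,238,280),(264,290,202,218))),("side0",im,((318,342,174,186),(286,312,244,264)))):
    o=cv2.imread(f"pics/{f}.png")[...,::-1].astype(int)
    print(f,[np.abs(o[v0:v1,u0:u1]-i[v0:v1,u0:u1].astype(int)).mean().round(1) for u0,u1,v0,v1 in rs])
E
```

```text
t 22.3667 tcp [ 0.4732 -0.1903  0.1911] F [-0.24  0.16  0.2 ]
scene [319.5 196.9] 46 [317 191   6  12] peg r 0.0327 ang 6.2
side [299.8 201.1] 53 [298 195   5  13] peg r 0.0346 ang 6.8
tool y ang -70.7407619142116 centre in tool x,y (mm) [ 118.2 -104.1]
(array([ 0.58460643, -0.04887054,  0.08459133]), np.float64(0.0009558406033615206)) 8.010665931012053
btn [356.90769231 223.64615385] [321.85135135 187.91891892]
cap [271.12414966 247.07823129] [362.78982301 231.91371681]
scene0 [np.float64(20.0), np.float64(7.8)]
side0 [np.float64(29.8), np.float64(1.3)]
```

The dial is still at stop 4 and the button is back up. The cap and bearing haven't moved. The piston's pixel change should only be the arm's shadow, since the hand never went down near it. Handing in.

```bash
python3 -c "
from bench import r
print(r.close_job())"
```

```text
the job is handed in; nothing more can be done
None
```

I turned the dial exactly four clicks clockwise (from stop 0 to stop 4), pressed the green button to its bottom, took the hand clear and handed the job in at about 22 s; the cap and bearing measured unmoved, and the piston was never approached but its final images were too shadowed to confirm.

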